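# Clip the wide tray cover into the rack

## Robot

A 6-joint arm with a two-finger parallel gripper is mounted at the origin on the work surface. World frame = base frame: x ahead of the robot, y to its left, z up, the work surface at z = 0. Lengths are in mm, angles in rad, forces in N, time in s.
With the tool pointing down it reaches from about 400 to 925 mm from the base axis. Payload 12.5 kg.
Tool frame: the origin (TCP) lies midway between the tips of the shut fingers; the grasp point (between the pads) lies 19 mm behind it; z points along the fingers, y is the line along which they close (so a half turn about z gives the same grasp; the last joint's range is limited). The gripper opens to 95 mm and grips with 3 to 60 N. Pads are 20 mm wide; open, the fingers measure 119 mm over their backs; the gripper's body (75 mm by 180 mm) begins 59 mm behind the grasp point.
Start: joints at [-1.436, 0.491, 1.559, -0, 1.092, -0.106], TCP at [149.072, -606.98, 214.661] pointing down, gripper open.
Joint ranges: [-3.1, 3.1], [-0.84, 2.19], [0.05, 2.79], [-1.13, 4.28], [0.06, 2.93], [-2.69, 2.69]. Speed limits (rad/s): [2.22, 2.22, 2.79, 3.14, 3.14, 3.14].

## Interface

Orientations are given as [roll, pitch, yaw] about the fixed x, y, z axes, in that order (R = Rz(yaw) Ry(pitch) Rx(roll)).
In Python, from cell import * gives the robot as it stands. The module is installed in compiled form; this text tells all that it offers.
- The arm moves only by the tool arm_command, never from a script. Its arguments are lists of equal length, an entry for each row: "delta_pos": the shift along the world's x, y, z in units of 250 mm (1.0 is 250 mm), a list of three; "delta_rot": the turn, a rotation vector about the world's x, y, z in units of 90 degrees (1.0 is 90 degrees), a list of three; "claw": the closure, from 0 (fully open) to 1 (shut). In form: {"delta_pos": [[tx, ty, tz], ...], "delta_rot": [[wx, wy, wz], ...], "claw": [claw, ...]}. A call has exactly 5 rows; each row is the pose to reach, as a shift and turn from the pose commanded when the call began; what a row does not reach only later rows make up. A row lasts 1/12 s, in which the tool goes at most 41.7 mm and 7.16 degrees, less where a joint would pass 70% of its speed; a pose out of reach is approached as far as the arm can. A call with a number of a shift or a turn outside -1 to 1 is refused whole. A call with a gripper value outside its range is refused whole. The fingers move at their own pace and stop on an object; the grip force is fixed at half the most. Time passes only in rows, so rows that repeat a pose let the fingers close, or fill a call up. It gives the time, the measured TCP pose, the force, the opening and the grip force at its end, in the units of the state.
- state(): the state, without advancing time (a new reading comes with each control period).
- read_camera(name): name is "scene" or "top" or "wrist"; returns the picture (384x512x3 uint8, red, green, blue); there is no depth.
- calibration(name): a dict with "camera_matrix" (3x3 intrinsics, pixels), "T" (4x4, takes a point from camera to world coordinates). Camera axes: x right, y down, z forward; pixel columns grow to the right and rows downward; lengths in mm; the calibration is good to about 2 mm. A picture is of the moment at which its call begins: read the wrist's pose just before it. calibration takes no time and is no camera call; for the wrist camera it gives the pose at the moment of the call.
- job_done(): hands the job in; it is judged then, once.
The state is a dict: "t": time; "joints": joint angles; "qvel": joint speeds; "tau": joint torques, N m; "eef_pos": TCP position; "tcp_rot": TCP orientation; "ft_force": force on the tool from outside, world axes, zero at the start; "moment": the same for the moment, N m; "opening": opening from 0.0 (shut) to 1.0 (fully open); "grip_force": force on a finger pad.
Only numpy, scipy, OpenCV 4.12 (cv2) and the standard library are available. Lean on these libraries where they do the work, as an engineer would, in place of code of your own. Each camera call takes 0.05 s, during which the arm holds its last target. There are 200 camera calls.

## Task

On the watchmaker's bench, lift the wide tray cover out of the wooden stand and press it down by hand into the empty spring-clip slot of the rack until it snaps fully home on the slot floor and stands upright, then let go. Leave the narrow cover in the stand.

Things in the scene. Friction and masses are not known exactly. Their poses are not given: they have to be found in the camera images.
- cover: wide tray cover, to be moved: upright aluminium frame with grey sheet, 96 wide, 85 high, 10 thick, 0.13 kg (+-20%); round bead 10 thick as bottom edge; on top a black grip tab 12 thick, 36 wide, 85 to 111 above the underside. Origin: centre of underside; x across thickness, y along width, z up; alike both ways round. Starts upright, loose in a stand slot: lift it 60 mm or more to clear
- narrow_cover: narrow cover, to be left alone: the same but 62 mm wide. Origin: centre of underside. It stands in the other slot of the wooden stand (56 x 250 mm, 42 high; slots in line, 126 mm apart, 13 wide, 34 deep, floor 8 above the bench)
- clip_slot: the empty one of three clip slots in a row, 126 mm apart along y; the others hold wide covers, tabs as high as this one's will be. Steel foot 64 (x) by 120 mm (y); origin: centre of its underside, slot floor 10 above. x across the slot, y along it (and along the cover's width), z up. White end guides 67 high, mouths open 30 mm in x, a 14 mm channel below 46; 112 mm in y between end walls
- rollers (a point): point midway between the slot's two sprung rollers (white, 40 mm long along y, in mid-slot), 22 mm above the clip_slot origin. The cover's bead first rests on them, about 13 mm short of home; a downward push of about 12 N forces it between them, then they close over the bead and hold the cover on the slot floor (cover origin 10 mm above clip_slot origin)
Not all that is in view belongs to the job. Leave any blue look-alike of the cover alone.

How it is judged:
By the outcome, as a careful person would: the job done as asked, in the order asked, and still so for the second after the job is handed in, with the robot touching nothing.
It also fails if it takes over 40 s, if anything falls off the work surface, if the arm or the gripper's body presses on something with over 40 N, if the wrist force passes 120 N, or if a joint passes its speed limit or range.

## Working session

There is one attempt and no reset: what is moved stays moved. The work goes in short steps, Python scripts to look and compute and a tool call to move; the robot and the scene stay as the last step left them, time stands still between calls to the robot, and variables do not carry over. Pictures are saved under pics/ and viewed, at most 10 in all, crops included, and the job is handed in when it is done.

Besides the shell and the picture viewer there is one more tool, called after "Request:" by a JSON object that holds its "name" and its "arguments". arm_command: Moves the arm, as the interface text tells. Shifts and turns lie within -1 to 1; 1 stands for 250 mm of shift or 90 degrees of turn. Its arguments: {"type":"object","properties":{"delta_pos":{"type":"array"},"delta_rot":{"type":"array"},"claw":{"type":"array"}},"required":["delta_pos","delta_rot","claw"]}

```bash
mkdir -p pics
python3 - <<'E'
from cell import *
import cv2,numpy as np
s=state();print(s['t'],s['eef_pos'],s['tcp_rot'],s['opening'])
for n in ["scene","top"]:
    im=read_camera(n);cv2.imwrite(f"pics/{n}0.png",im[:,:,::-1])
    c=calibration(n);print(n,np.round(c['camera_matrix'],1).tolist(),np.round(c['T'],3).tolist())
E
```

```text
0.0 [ 149.04416262 -606.71084396  214.03035799] [-3.14044625e+00 -1.11432244e-04  2.40827771e-01] 0.9984670783609607
scene [[394.5, 0.0, 258.3], [0.0, 394.5, 190.6], [0.0, 0.0, 1.0]] [[0.087, 0.871, -0.483, 875.065], [0.996, -0.074, 0.046, 15.035], [0.004, -0.485, -0.874, 707.87], [0.0, 0.0, 0.0, 1.0]]
top [[426.4, 0.0, 256.5], [0.0, 426.4, 192.0], [0.0, 0.0, 1.0]] [[-0.018, -0.992, 0.126, 426.385], [-0.999, 0.012, -0.051, 56.397], [0.049, -0.126, -0.991, 758.393], [0.0, 0.0, 0.0, 1.0]]
```

View pics/scene0.png

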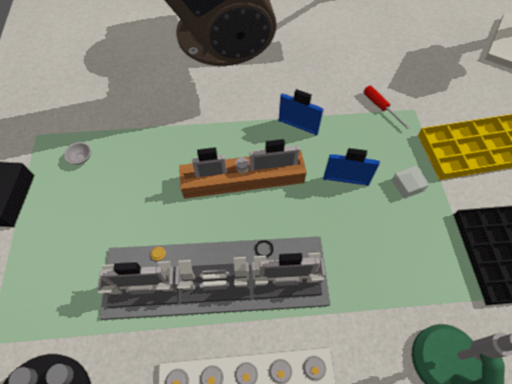

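View pics/top0.png

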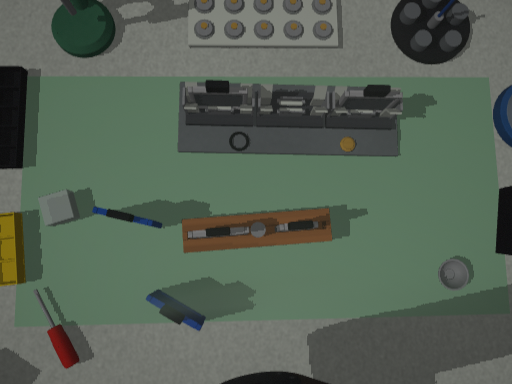

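The scene view shows the stand with the wide cover's tab at about (275,146) and the narrow one's at (207,155). The rack's middle slot, near (213,275), is empty, with the neighbouring tabs at (127,268) and (291,259). In the top view the wide tab is at (211,231), the narrow tab at (299,226), and the rack tabs at (217,87) and (376,91). The blue covers are decoys.

```bash
cat > h.py <<'E'
from cell import *
import cv2,numpy as np
def ray(n,uv,c=None):
    c=c or calibration(n);K=np.array(c['camera_matrix']);T=np.array(c['T'])
    d=T[:3,:3]@np.linalg.solve(K,[uv[0],uv[1],1.]);return T[:3,3],d/np.linalg.norm(d)
def plane(n,uv,z,c=None):
    o,d=ray(n,uv,c);return o+d*(z-o[2])/d[2]
def tri(r):
    A=sum(np.eye(3)-np.outer(d,d) for o,d in r);b=sum((np.eye(3)-np.outer(d,d))@o for o,d in r)
    p=np.linalg.solve(A,b);return p,max(np.linalg.norm(np.cross(p-o,d)) for o,d in r)
E
python3 - <<'E'
from h import *
B={'scene':dict(w=(275,146),n=(207,155),a=(127,268),b=(291,259)),'top':dict(w=(211,231),n=(299,226),a=(376,91),b=(217,87))}
R={}
for n in B:
    im=cv2.imread(f'pics/{n}0.png')
    m=(im.max(2)<45).astype(np.uint8)
    k,l,st,ce=cv2.connectedComponentsWithStats(m)
    for q,(u,v) in B[n].items():
        w=l[v-8:v+9,u-8:u+9];ids=[i for i in np.unique(w) if i]
        i=max(ids,key=lambda i:(w==i).sum())
        r=cv2.minAreaRect(np.argwhere(l==i)[:,::-1].astype(np.float32))
        R[n,q]=ce[i];print(n,q,st[i],ce[i].round(1),np.round(r[1],1),round(r[2],1))
for q in 'wnab':
    p,e=tri([ray(n,R[n,q]) for n in B]);print(q,p.round(1),round(e,1))
t=cv2.imread('pics/top0.png')
a=cv2.resize(t[70:160,170:410],None,fx=3.3,fy=3.3,interpolation=2);b=cv2.resize(t[200:260,170:410],None,fx=3.3,fy=3.3,interpolation=2)
cv2.imwrite('pics/crop1.png',np.vstack([a,b]))
s=cv2.imread('pics/scene0.png')[230:320,90:330]
s2=cv2.imread('pics/scene0.png')[135:200,170:315]
cv2.imwrite('pics/crop2.png',np.vstack([cv2.resize(s,(792,297)),cv2.resize(s2,(645,289)).copy() if 0 else cv2.copyMakeBorder(cv2.resize(s2,(645,289)),0,0,0,147,0)]))
E
```

```text
scene w [266 140  18  13 197] [274.4 145.8] [11.  18.2] 82.9
scene n [198 148  19  13 193] [206.8 154.2] [10.9 17.5] 82.9
scene a [114 263  26  12 257] [126.9 268.4] [10.6 25.2] 86.2
scene b [279 254  23  12 229] [289.9 259.1] [11. 22.] 90.0
top w [206 227  24  10 190] [217.7 231.2] [ 8.4 23.3] 87.1
top n [288 221  25  10 190] [300.  224.9] [ 8.1 24.7] 83.3
top a [364  85  26  13 283] [376.1  90.6] [12. 25.] 90.0
top b [206  81  23  13 274] [217.1  86.5] [12. 22.] 90.0
w [449.8  83.9 106. ] 0.8
n [457.5 -42.2 105.3] 1.0
a [ 667.8 -168.8  117.1] 0.8
b [674.6  83.3 116.9] 1.1
```

View pics/crop1.png

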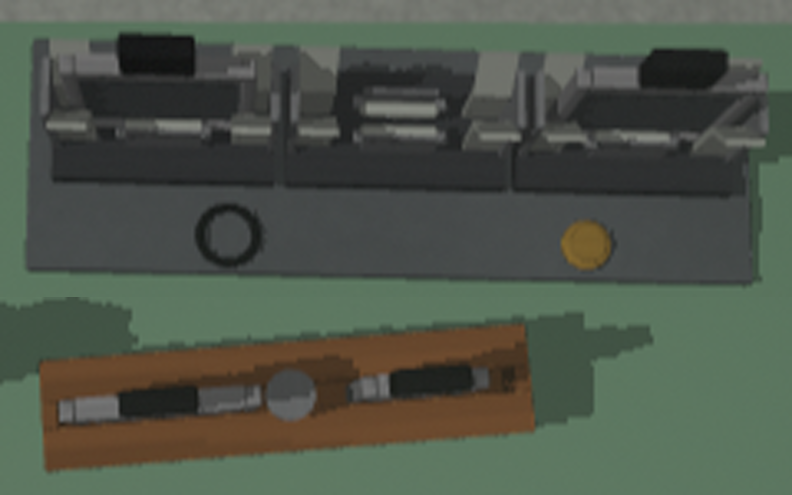

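View pics/crop2.png

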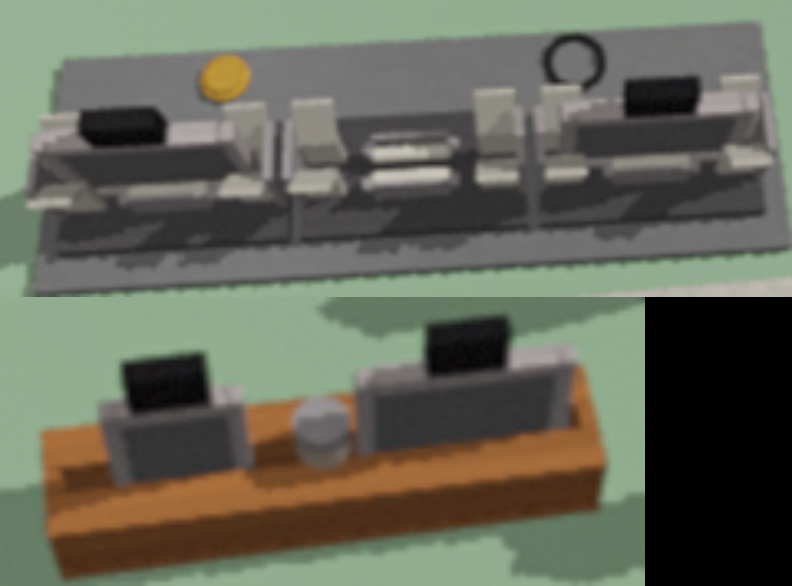

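The crops show the wide cover in the stand at y ≈ 84, with its tab at z ≈ 106, as expected (8+98). The empty middle slot has its rollers at top crop (400,120) and scene crop (410,165). The rack tabs sit at z ≈ 117, so the foot stands on a plate about 9 mm thick.

Run:
```python
from h import *
print('w top face',plane('top',(217.7,231.2),119).round(1),'n',plane('top',(300,224.9),119).round(1))
p,e=tri([ray('top',(170+400/3.3-.35,70+119.5/3.3-.35)),ray('scene',(90+410/3.3-.35,230+165/3.3-.35))]);print('rollers',p.round(1),e)
for u,v in[(128,36),(194,40),(640,50),(727,54)]: print(plane('top',(170+u/3.3,70+v/3.3),130).round(1))
```

```text
w top face [449.3  82.6 119. ] n [456.7 -41.1 119. ]
rollers [671.5 -43.3  32.5] 1.1834773892204515
[678.2  94.2 130. ]
[676.3  63.7 130. ]
[ 671.7 -146.3  130. ]
[ 669.8 -187.9  130. ]
```

Request:
{"name": "arm_command", "arguments": {"delta_pos": [[0.12, 0.16, 0.02], [0.24, 0.3, 0.04], [0.35, 0.45, 0.05], [0.45, 0.6, 0.05], [0.55, 0.75, 0.05]], "delta_rot": [[0, 0, 0.079], [0, 0, 0.158], [0, 0, 0.237], [0, 0, 0.316], [0, 0, 0.395]], "claw": [0, 0, 0, 0, 0]}}

```text
t: 0.52
eef_pos: [273.4, -438.4, 226.9]
tcp_rot: [-3.142, -0.0, 0.867]
ft_force: [0.9, 0.1, -0.3]
opening: 1.0
grip_force: 0.0
```

Request:
{"name": "arm_command", "arguments": {"delta_pos": [[0.05, 0.16, 0], [0.1, 0.32, 0], [0.15, 0.48, 0], [0.2, 0.64, 0], [0.25, 0.8, 0]], "delta_rot": [[0, 0, 0.07], [0, 0, 0.14], [0, 0, 0.21], [0, 0, 0.28], [0, 0, 0.35]], "claw": [0, 0, 0, 0, 0]}}

```text
t: 0.93
eef_pos: [334.8, -239.3, 226.9]
tcp_rot: [3.142, -0.0, 1.416]
ft_force: [0.2, -0.6, 0.5]
opening: 1.002
grip_force: 0.0
```

Request:
{"name": "arm_command", "arguments": {"delta_pos": [[0.05, 0.16, 0], [0.1, 0.32, 0], [0.15, 0.48, 0], [0.2, 0.64, 0], [0.25, 0.8, 0]], "delta_rot": [[0, 0, 0.06], [0, 0, 0.12], [0, 0, 0.135], [0, 0, 0.135], [0, 0, 0.135]], "claw": [0, 0, 0, 0, 0]}}

```text
t: 1.35
eef_pos: [396.9, -40.4, 227.1]
tcp_rot: [3.141, 0.0, 1.623]
ft_force: [0.8, -0.3, -0.1]
opening: 1.0
grip_force: 0.0
```

Request:
{"name": "arm_command", "arguments": {"delta_pos": [[0.06, 0.14, 0], [0.12, 0.28, 0], [0.18, 0.4, 0], [0.212, 0.496, 0], [0.212, 0.496, 0]], "delta_rot": [[0, 0, 0.003], [0, 0, 0.003], [0, 0, 0.003], [0, 0, 0.003], [0, 0, 0.003]], "claw": [0, 0, 0, 0, 0]}}

```text
t: 1.77
eef_pos: [450.9, 84.9, 226.7]
tcp_rot: [3.141, -0.001, 1.631]
ft_force: [0.4, 0.4, -0.2]
opening: 0.999
grip_force: 0.0
```

Run:
```python
from h import *
s=state();print(s['t'],s['eef_pos'].round(1),s['tcp_rot'].round(3))
c=calibration('wrist');im=read_camera('wrist')[:,:,::-1];cv2.imwrite('pics/wrist1.png',im)
print(np.round(c['T'],3).tolist(),np.round(c['camera_matrix'],1).tolist())
T=np.array(c['T']);K=np.array(c['camera_matrix'])
q=np.linalg.inv(T)@[450,83.5,119,1];p=K@q[:3];print(p[:2]/p[2])
```

```text
1.7667 [450.9  84.9 226.7] [ 3.141e+00 -1.000e-03  1.631e+00]
[[0.998, 0.057, 0.016, 445.995], [0.06, -0.963, -0.264, 159.069], [0.0, 0.265, -0.964, 397.35], [0.0, 0.0, 0.0, 1.0]] [[306.4, 0.0, 260.5], [0.0, 306.4, 190.7], [0.0, 0.0, 1.0]]
[259.88272052 189.90469759]
```

View pics/wrist1.png

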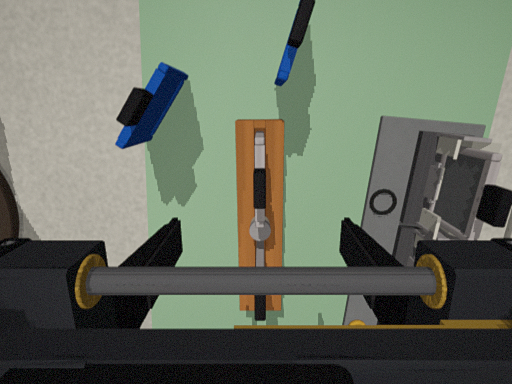

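The wrist view shows the wide cover's tab at (260,188). It was predicted at (260,190), and it sits centred between the fingers, aligned with the stand. I'll descend and grip.

Request:
{"name": "arm_command", "arguments": {"delta_pos": [[-0.004, -0.004, -0.14], [-0.004, -0.004, -0.28], [-0.004, -0.004, -0.42], [-0.004, -0.004, -0.52], [-0.004, -0.004, -0.548]], "delta_rot": [[0, 0, 0], [0, 0, 0], [0, 0, 0], [0, 0, 0], [0, 0, 0]], "claw": [0, 0, 0, 0, 0]}}

```text
t: 2.23
eef_pos: [447.1, 79.6, 87.1]
tcp_rot: [-3.136, -0.0, 1.627]
ft_force: [0.3, -0.5, 1.0]
opening: 0.996
grip_force: 0.0
```

Request:
{"name": "arm_command", "arguments": {"delta_pos": [[0, 0, 0], [0, 0, 0], [0, 0, 0], [0, 0, 0], [0, 0, 0]], "delta_rot": [[0, 0, 0], [0, 0, 0], [0, 0, 0], [0, 0, 0], [0, 0, 0]], "claw": [0.5, 0.8, 1, 1, 1]}}

```text
t: 2.65
eef_pos: [449.4, 80.6, 91.2]
tcp_rot: [3.139, 0.0, 1.628]
ft_force: [0.1, 1.0, 1.1]
opening: 0.708
grip_force: 0.0
```

Request:
{"name": "arm_command", "arguments": {"delta_pos": [[0, 0, 0], [0, 0, 0], [0, 0, 0], [0, 0, 0], [0, 0, 0]], "delta_rot": [[0, 0, 0], [0, 0, 0], [0, 0, 0], [0, 0, 0], [0, 0, 0]], "claw": [1, 1, 1, 1, 1]}}

```text
t: 3.07
eef_pos: [448.9, 80.6, 90.0]
tcp_rot: [3.142, 0.0, 1.628]
ft_force: [0.6, 0.7, 0.8]
opening: 0.357
grip_force: 0.0
```

Request:
{"name": "arm_command", "arguments": {"delta_pos": [[0, 0, 0], [0, 0, 0], [0, 0, 0], [0, 0, 0], [0, 0, 0]], "delta_rot": [[0, 0, 0], [0, 0, 0], [0, 0, 0], [0, 0, 0], [0, 0, 0]], "claw": [1, 1, 1, 1, 1]}}

```text
t: 3.48
eef_pos: [448.9, 80.6, 90.0]
tcp_rot: [3.142, -0.0, 1.628]
ft_force: [0.0, 0.0, 0.9]
opening: 0.126
grip_force: 30.0
```

Request:
{"name": "arm_command", "arguments": {"delta_pos": [[0, 0, 0.01], [0, 0, 0.02], [0, 0, 0.04], [0, 0, 0.06], [0, 0, 0.08]], "delta_rot": [[0, 0, 0], [0, 0, 0], [0, 0, 0], [0, 0, 0], [0, 0, 0]], "claw": [1, 1, 1, 1, 1]}}

```text
t: 3.9
eef_pos: [448.9, 80.6, 110.6]
tcp_rot: [3.142, 0.0, 1.628]
ft_force: [0.4, 0.5, -1.1]
opening: 0.127
grip_force: 30.0
```

Request:
{"name": "arm_command", "arguments": {"delta_pos": [[0, 0, 0.06], [0, 0, 0.14], [0, 0, 0.22], [0, 0, 0.3], [0, 0, 0.36]], "delta_rot": [[0, 0, 0], [0, 0, 0], [0, 0, 0], [0, 0, 0], [0, 0, 0]], "claw": [1, 1, 1, 1, 1]}}

```text
t: 4.32
eef_pos: [448.9, 80.6, 202.1]
tcp_rot: [3.14, -0.0, 1.628]
ft_force: [0.2, -0.5, -0.6]
opening: 0.125
grip_force: 30.0
```

Request:
{"name": "arm_command", "arguments": {"delta_pos": [[0.08, -0.05, 0], [0.18, -0.1, 0], [0.28, -0.16, 0], [0.38, -0.22, 0], [0.48, -0.28, 0]], "delta_rot": [[0, 0, -0.01], [0, 0, -0.02], [0, 0, -0.03], [0, 0, -0.04], [0, 0, -0.048]], "claw": [1, 1, 1, 1, 1]}}

```text
t: 4.73
eef_pos: [569.8, 9.9, 200.6]
tcp_rot: [3.141, -0.0, 1.552]
ft_force: [-0.5, 0.7, -1.0]
opening: 0.127
grip_force: 30.0
```

Run:
```python
from h import *
s=state();print(s['t'],s['eef_pos'].round(1),s['tcp_rot'].round(3),s['grip_force'],s['opening'])
im=read_camera('top')[:,:,::-1];cv2.imwrite('pics/top2.png',im)
im2=read_camera('scene')[:,:,::-1]
cv2.imwrite('pics/both2.png',np.vstack([cv2.resize(im[60:270,120:440],(457,300)),cv2.resize(im2[100:330,70:420],(457,300))]))
cv2.imwrite('pics/scene2.png',im2)
```

```text
4.7333 [569.8   9.9 200.6] [ 3.141 -0.     1.552] 29.998241364955902 0.12678363016955854
```

View pics/both2.png

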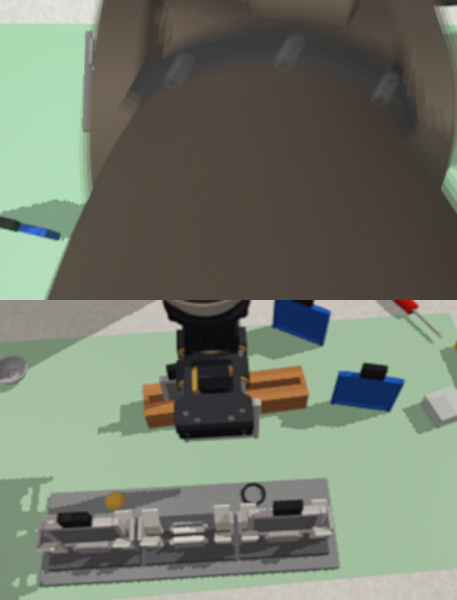

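The top view is blocked by the arm. The scene view shows the cover held upright in the gripper, and the stand and narrow cover undisturbed. I'll move above the slot.

Request:
{"name": "arm_command", "arguments": {"delta_pos": [[0.1, -0.055, 0], [0.2, -0.11, 0], [0.3, -0.16, 0], [0.37, -0.2, 0], [0.407, -0.222, 0]], "delta_rot": [[0, 0, -0.005], [0, 0, -0.005], [0, 0, -0.005], [0, 0, -0.005], [0, 0, -0.005]], "claw": [1, 1, 1, 1, 1]}}

```text
t: 5.25
eef_pos: [671.9, -45.9, 200.0]
tcp_rot: [3.142, 0.0, 1.544]
ft_force: [0.7, 0.8, -1.4]
opening: 0.123
grip_force: 30.0
```

Request:
{"name": "arm_command", "arguments": {"delta_pos": [[0, 0, 0], [0, 0, 0], [0, 0, 0], [0, 0, 0], [0, 0, 0]], "delta_rot": [[0, 0, 0], [0, 0, 0], [0, 0, 0], [0, 0, 0], [0, 0, 0]], "claw": [1, 1, 1, 1, 1]}}

```text
t: 5.67
eef_pos: [670.1, -44.4, 200.5]
tcp_rot: [3.141, -0.0, 1.545]
ft_force: [0.1, 0.4, -0.8]
opening: 0.124
grip_force: 30.0
```

Run:
```python
from h import *
s=state();print(s['t'],s['eef_pos'].round(1),s['tcp_rot'].round(3),s['grip_force'],s['opening'])
c=calibration('wrist');im2=read_camera('wrist')[:,:,::-1].copy();im=read_camera('scene')[:,:,::-1].copy()
def proj(c,p):
    q=np.linalg.inv(np.array(c['T']))@[*p,1];q=np.array(c['camera_matrix'])@q[:3];return q[:2]/q[2]
z0=s['eef_pos'][2]-82
for y in(-91,5):
  for z in (z0,z0+85): print(proj(calibration('scene'),(676.5,y,z)).round(1))
cv2.imwrite('pics/both3.png',np.vstack([cv2.resize(im2[130:384],(600,298)),cv2.resize(im[200:320,90:330],(600,300))]))
cv2.imwrite('pics/w3.png',im2);cv2.imwrite('pics/s3.png',im)
```

```text
5.6667 [670.1 -44.4 200.5] [ 3.141 -0.     1.545] 29.99884396791458 0.12373818059202729
[176.9 269.3]
[165.7 249.7]
[239.2 264.1]
[236.8 244. ]
```

View pics/both3.png

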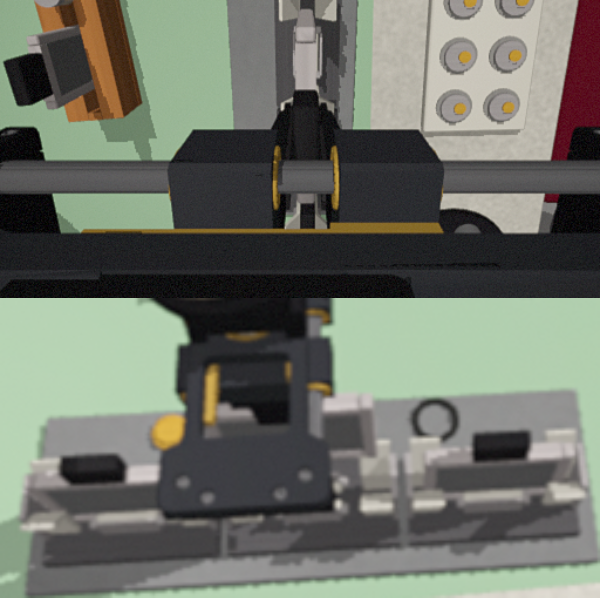

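The wrist and scene views show the cover over the empty slot. Its right edge is at scene column 240, against a prediction of 239, so y is right. I'll go down with force checks.

Request:
{"name": "arm_command", "arguments": {"delta_pos": [[0.005, 0, -0.05], [0.005, 0, -0.1], [0.005, 0, -0.15], [0.005, 0, -0.19], [0.005, 0, -0.22]], "delta_rot": [[0, 0, 0], [0, 0, 0], [0, 0, 0], [0, 0, 0], [0, 0, 0]], "claw": [1, 1, 1, 1, 1]}}

```text
t: 6.18
eef_pos: [671.5, -44.8, 143.1]
tcp_rot: [-3.14, -0.0, 1.545]
ft_force: [0.0, -0.1, -0.5]
opening: 0.125
grip_force: 30.0
```

Request:
{"name": "arm_command", "arguments": {"delta_pos": [[0, 0, -0.02], [0, 0, -0.04], [0, 0, -0.06], [0, 0, -0.08], [0, 0, -0.1]], "delta_rot": [[0, 0, 0], [0, 0, 0], [0, 0, 0], [0, 0, 0], [0, 0, 0]], "claw": [1, 1, 1, 1, 1]}}

```text
t: 6.6
eef_pos: [672.1, -44.9, 119.8]
tcp_rot: [3.141, 0.0, 1.545]
ft_force: [0.4, 0.3, -0.6]
opening: 0.127
grip_force: 30.0
```

Underside now at about 38 mm, with no contact force. I'll press through the rollers slowly.

Request:
{"name": "arm_command", "arguments": {"delta_pos": [[0, 0, -0.01], [0, 0, -0.02], [0, 0, -0.026], [0, 0, -0.032], [0, 0, -0.038]], "delta_rot": [[0, 0, 0], [0, 0, 0], [0, 0, 0], [0, 0, 0], [0, 0, 0]], "claw": [1, 1, 1, 1, 1]}}

```text
t: 7.02
eef_pos: [672.5, -45.0, 112.3]
tcp_rot: [3.139, 0.0, 1.545]
ft_force: [-3.0, 0.5, 10.8]
opening: 0.125
grip_force: 30.0
```

Request:
{"name": "arm_command", "arguments": {"delta_pos": [[0, 0, -0.006], [0, 0, -0.01], [0, 0, -0.014], [0, 0, -0.018], [0, 0, -0.022]], "delta_rot": [[0, 0, 0], [0, 0, 0], [0, 0, 0], [0, 0, 0], [0, 0, 0]], "claw": [1, 1, 1, 1, 1]}}

```text
t: 7.43
eef_pos: [671.8, -44.9, 104.8]
tcp_rot: [-3.141, -0.0, 1.545]
ft_force: [-0.5, -0.5, -3.7]
opening: 0.128
grip_force: 30.0
```

Request:
{"name": "arm_command", "arguments": {"delta_pos": [[0, 0, -0.004], [0, 0, -0.008], [0, 0, -0.012], [0, 0, -0.014], [0, 0, -0.014]], "delta_rot": [[0, 0, 0], [0, 0, 0], [0, 0, 0], [0, 0, 0], [0, 0, 0]], "claw": [1, 1, 1, 1, 1]}}

```text
t: 7.85
eef_pos: [672.1, -44.9, 102.1]
tcp_rot: [3.141, 0.0, 1.545]
ft_force: [-1.5, 0.8, 3.6]
opening: 0.121
grip_force: 30.0
```

Request:
{"name": "arm_command", "arguments": {"delta_pos": [[0, 0, -0.003], [0, 0, -0.006], [0, 0, -0.009], [0, 0, -0.01], [0, 0, -0.01]], "delta_rot": [[0, 0, 0], [0, 0, 0], [0, 0, 0], [0, 0, 0], [0, 0, 0]], "claw": [1, 1, 1, 1, 1]}}

```text
t: 8.27
eef_pos: [672.6, -45.0, 101.9]
tcp_rot: [3.139, 0.0, 1.545]
ft_force: [-6.4, 0.9, 21.5]
opening: 0.123
grip_force: 30.0
```

Firm floor contact: 21 N at TCP z 102, against 101 predicted for home. I'll relax and open.

Request:
{"name": "arm_command", "arguments": {"delta_pos": [[0, 0, 0.01], [0, 0, 0.01], [0, 0, 0.01], [0, 0, 0.01], [0, 0, 0.01]], "delta_rot": [[0, 0, 0], [0, 0, 0], [0, 0, 0], [0, 0, 0], [0, 0, 0]], "claw": [1, 1, 0.7, 0.5, 0.3]}}

```text
t: 8.68
eef_pos: [672.0, -44.9, 101.2]
tcp_rot: [3.142, 0.0, 1.545]
ft_force: [-0.5, -0.5, -1.0]
opening: 0.278
grip_force: 0.0
```

Request:
{"name": "arm_command", "arguments": {"delta_pos": [[0, 0, 0], [0, 0, 0], [0, 0, 0], [0, 0, 0], [0, 0, 0]], "delta_rot": [[0, 0, 0], [0, 0, 0], [0, 0, 0], [0, 0, 0], [0, 0, 0]], "claw": [0.3, 0.3, 0.3, 0.3, 0.3]}}

```text
t: 9.1
eef_pos: [672.0, -44.9, 101.5]
tcp_rot: [3.141, 0.0, 1.545]
ft_force: [0.6, 0.8, -0.1]
opening: 0.631
grip_force: 0.0
```

Request:
{"name": "arm_command", "arguments": {"delta_pos": [[0, 0, 0.06], [0, 0, 0.16], [0, 0, 0.28], [0, 0, 0.4], [0, 0, 0.5]], "delta_rot": [[0, 0, 0], [0, 0, 0], [0, 0, 0], [0, 0, 0], [0, 0, 0]], "claw": [0.3, 0.3, 0.3, 0.3, 0.3]}}

```text
t: 9.52
eef_pos: [672.0, -44.9, 228.7]
tcp_rot: [3.14, 0.0, 1.545]
ft_force: [0.1, -0.1, -0.3]
opening: 0.7
grip_force: 0.0
```

Request:
{"name": "arm_command", "arguments": {"delta_pos": [[-0.12, 0, 0], [-0.28, 0, 0], [-0.44, 0, 0], [-0.6, 0, 0], [-0.7, 0, 0]], "delta_rot": [[0, 0, 0], [0, 0, 0], [0, 0, 0], [0, 0, 0], [0, 0, 0]], "claw": [0.3, 0.3, 0.3, 0.3, 0.3]}}

```text
t: 9.93
eef_pos: [493.4, -44.5, 226.6]
tcp_rot: [-3.141, -0.0, 1.545]
ft_force: [1.8, -0.5, 0.7]
opening: 0.703
grip_force: 0.0
```

Run:
```python
from h import *
s=state();print(s['t'],s['eef_pos'].round(1),s['opening'])
im=read_camera('scene')[:,:,::-1];im2=read_camera('top')[:,:,::-1]
cv2.imwrite('pics/end.png',np.vstack([cv2.resize(im[130:330,80:340],(380,292)),cv2.resize(im2[60:260,170:430],(380,292))]))
m=(im.max(2)<45).astype(np.uint8);k,l,st,ce=cv2.connectedComponentsWithStats(m)
for i in range(1,k):
    if st[i][4]>100 and 245<ce[i][1]<290 and 100<ce[i][0]<310:print(st[i],ce[i].round(1),plane('scene',ce[i],117).round(1))
```

```text
9.9333 [493.4 -44.5 226.6] 0.7030418111809936
[279 254  23  11 218] [290.  259.1] [674.7  84.6 117. ]
[199 259  22  11 225] [209.5 263.9] [671.7 -40.9 117. ]
[115 263  25  12 252] [127.  268.4] [ 667.9 -167.8  117. ]
```

View pics/end.png

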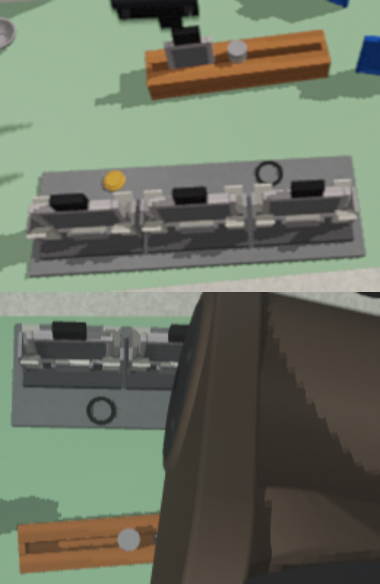

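The scene view shows the middle tab at (209.5,263.9). The line between the neighbouring tabs gives (208.5,263.8), so the cover is home and upright. The narrow cover is still in the stand.

```bash
python3 -c "
from cell import *
print(job_done())"
```

```text
the job is handed in; nothing more can be done
None
```

The wide cover is pressed home and upright in the middle clip slot and released, the narrow cover is still in the stand, and the job was handed in at about 10 s; no verdict was returned.

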